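Centre a turned plinth on the lining wheel and clamp it

TASK

The turned wooden plinth stands off-centre on the lining wheel; a line is to be painted round it. Tap it gently at its bottom edge, from one side and the other as needed and without gripping or lifting it, until it sits centred on the wheel. Then swing the wire hold-down bail up until it stands upright against its stop, and push its black knob down until the rubber pad sits on the plinth and holds it, still centred; leave the things round the wheel alone.

Things in the scene. Friction and masses are not known exactly. Their poses are not given: they have to be found in the camera images.
- plinth: turned light-wood plinth, round, 48 high, 0.25 to 0.5 kg, loose on the wheel. Bottom disc 124 diameter with a straight edge from 2 to 13 above its underside; above it a hollow moulding and a 91 diameter top disc with a flat top. Origin: centre of its underside; z up. It slides on the wheel at a push of 1 to 6 N and stops when the push stops
- wheel_base: dark cast base of the lining wheel, fixed to the table, 156 diameter foot; a cross bar carries the two bail bearings, 117 to either side along its own y. Origin on the table under the wheel's axis; z up; its own -x is the side (toward the robot) on which the bail lies at the start
- spindle (a point): point on the wheel's axis level with the top of the wheel head, where the plinth's origin must come. The head is an aluminium disc, 184 diameter, flat top 62 above the table, turning freely about this axis; engraved rings of 164 and 136 diameter show round the plinth, so that a centred plinth shows an even 6 mm gap to the smaller ring
- bail (a joint): hinge of the hold-down bail, a U of 10 round steel wire. 0 = lying flat toward the robot (as at the start), 1.571 = upright against its stop. The hinge axis runs along the base's own y, level, 30 above the table, through the wheel's vertical axis. The bail weighs 0.3 kg and drops back if let go below about 1.2; above that the stiff hinge holds it where it is left
- bail_bar (a point): middle of the bail's straight cross bar, 136 from the hinge axis. The bar runs along the base's own y, is straight for 76 to either side of here and free to pinch from 40 to 70 to either side; in its middle sits the sleeve (22 diameter, 28 long) of the press pad. Flat: 30 above the table; upright: 166 above it
- plunger (a joint): slide of the press pad through the bail's sleeve. 0 = drawn back (as at the start), grows as the knob is pushed toward the bail's hinge, at most 0.030; stiff, needs about 4 N to move and stays where it is left. With the bail upright the pad meets the plinth at about 0.020
- knob_top (a point): centre of the outer face of the black round knob (34 diameter, 16 thick) on the press pad's rod, 198 from the bail's hinge axis when drawn back; with the bail upright it is the top, 228 above the table, over the wheel's axis, and is pushed straight down
- pad (a point): centre of the face of the round rubber pad (24 diameter) at the other end of the rod, 100 from the bail's hinge axis when drawn back; with the bail upright it faces down over the plinth, 20 above its top
- plinth_top (a point): centre of the plinth's flat top, 48 above its underside
- brush_jar: glass jar with standing brushes, 68 diameter, brushes up to 291 high, right of the wheel; bystander. Origin on the table
- figure_b: grey figure blank, 57x66x107, left of the wheel; bystander. Origin under its centre
- glue_pot: white glue pot with orange flip cap, 62x58x118, behind and right of the wheel; bystander. Origin under its centre
- gloss_bottle: small white-capped bottle, 31 diameter, 66 high, left of the wheel; bystander. Origin under its centre

How it is judged:
By the outcome, as a careful person would: the job done as asked, in the order asked, and still so for the second after the job is handed in, with the robot touching nothing.
It also fails if it takes over 58 s, if anything falls off the work surface, if the arm or the gripper's body presses on something with over 40 N, if the wrist force passes 120 N, or if a joint passes its speed limit or range.

ROBOT

A 6-joint arm with a two-finger parallel gripper is mounted at the origin on the work surface; the furniture and walls round the work are solid. World frame = base frame: x ahead of the robot, y to its left, z up, the work surface at z = 0. Lengths are in m, angles in rad, forces in N, time in s.
With the tool pointing down it reaches from about 0.35 to 0.775 m from the base axis. Payload 7.3 kg.
Tool frame: the origin (TCP) lies at the centre of the arm's flange, where the gripper is bolted on; the fingertips stand 178 mm ahead of it and the grasp point (between the pads) lies 159 mm ahead of it; z points along the fingers, y is the line along which they close (so a half turn about z gives the same grasp; the last joint's range is limited). The gripper opens to 92 mm and grips with 3 to 60 N. Pads are 19 mm wide; open, the fingers measure 130 mm over their backs; the gripper's body (75 mm by 190 mm) begins 47 mm behind the grasp point.
Start: joints at [1.134, 0.342, 1.524, -0, 1.275, -0.146], TCP at [0.151, 0.503, 0.405] pointing down, gripper open.
Joint ranges: [-2.53, 2.53], [-0.77, 2.02], [0.04, 2.7], [-1, 4.14], [0.28, 2.66], [-3.11, 3.11]. Speed limits (rad/s): [2.57, 2.57, 3.14, 3.14, 3.14, 3.14].

INTERFACE

Orientations are given as [roll, pitch, yaw] about the fixed x, y, z axes, in that order (R = Rz(yaw) Ry(pitch) Rx(roll)).
In Python, from cell import robot, optics, readout gives the robot as it stands (robot), with the cameras (optics) and the readings (readout).
- The arm moves only by the tool drive_effector, called after "Request:" by a JSON object that holds its "fn" and its "kwargs". Schema: {"type":"object","properties":{"deltas":{"type":"object","properties":{"dx":{"type":"array","items":{"type":"number"},"minItems":1,"maxItems":8},"dy":{"type":"array","items":{"type":"number"},"minItems":1,"maxItems":8},"dz":{"type":"array","items":{"type":"number"},"minItems":1,"maxItems":8},"wx":{"type":"array","items":{"type":"number"},"minItems":1,"maxItems":8},"wy":{"type":"array","items":{"type":"number"},"minItems":1,"maxItems":8},"wz":{"type":"array","items":{"type":"number"},"minItems":1,"maxItems":8}},"additionalProperties":false,"required":["dx","dy","dz","wx","wy","wz"]},"finger_gap":{"type":"number"},"force":{"type":"number"},"only":{"type":"string"},"quiet":{"type":"boolean"},"lines":{"type":"string"}},"required":["deltas"],"additionalProperties":false}. deltas is an object with one list for each field, all of the same length, 1 to 8, a row being the entries at one place: dx, dy, dz (the shift in fractions of the full range, 1 being 0.2 m), wx, wy, wz (a rotation vector in fractions of the full range, 1 being 2 rad); each row shifts and turns the commanded pose from where the row before left it, along the tool's axes as they then stand; what a row does not reach is not made up. A row lasts 1/12 s, in which the tool goes at most 0.0417 m and 0.125 rad, less where a joint would pass 70% of its speed; a pose out of reach is approached as far as the arm can. finger_gap is the finger opening in m, set as the call begins (left out keeps the last). The fingers move at their own pace and stop on an object; force is the grip in N (left out, the last holds). Time passes only in rows, so rows that do not move let the fingers close. The tool returns the time, the measured TCP pose, the force, the opening and the grip force at its end. only (a regular expression) keeps the lines of the reply that match it, lines (a string "A,B") keeps lines A to B, and quiet returns only ok. A shift or turn number past 1, either way, is cut back to 1. Input that does not fit is refused with a message, and nothing moves.
- readout.observe(): the state, without advancing time (a new reading comes with each control period).
- optics.read_camera(name): name is "side" or "top"; returns a dict with "image" (480x640x3 uint8, red, green, blue), "fx", "fy", "cx", "cy" (pixels), "pose" (4x4, takes a point from camera to world coordinates). Camera axes: x right, y down, z forward; pixel columns grow to the right and rows downward; lengths in m; the calibration is good to about 2 mm. A picture is of the moment at which its call begins. There is no depth.
- robot.hand_in(): hands the job in; it is judged then, once.
The state is a dict: "time": time; "qpos": joint angles; "qvel": joint speeds; "joint_efforts": joint torques, N m; "tool_pos": TCP position; "tool_rot": TCP orientation; "contact_force": force on the tool from outside, world axes, zero at the start; "torque": the same for the moment, N m; "opening": finger opening in m; "grip_force": force on a finger pad.
Only numpy, scipy, OpenCV 4.12 (cv2) and the standard library are available. Lean on these libraries where they do the work, as an engineer would, in place of code of your own. Each camera call takes 0.05 s, during which the arm holds its last target. There are 200 camera calls.

## Working session

There is one attempt and no reset: what is moved stays moved. The work goes in short steps, Python scripts to look and compute and a tool call to move; the robot and the scene stay as the last step left them, time stands still between calls to the robot, and variables do not carry over. Pictures are saved under pics/ and viewed, at most 10 in all, crops included, and the job is handed in when it is done.

```bash
ls; mkdir -p pics; python3 - <<'E'
from cell import robot, optics, readout
import cv2,numpy as np
for n in("top","side"):
    c=optics.read_camera(n); cv2.imwrite(f"pics/{n}0.png",c["image"][:,:,::-1])
    print(n,c["fx"],c["fy"],c["cx"],c["cy"]);print(np.round(c["pose"],4).tolist())
s=readout.observe();print(s)
E
```

```text
cell.py
pics
top 483.7965230351526 483.7965230351526 320.3756010824091 238.6465123064622
[[-0.0275, -0.9869, 0.1587, 0.3617], [-0.9995, 0.0247, -0.0195, -0.0275], [0.0153, -0.1592, -0.9871, 1.2534], [0.0, 0.0, 0.0, 1.0]]
side 510.85043570176475 510.85043570176475 326.25889067941824 231.44466192661432
[[-0.9714, -0.1271, 0.2006, 0.3022], [-0.2374, 0.5346, -0.8111, 1.0029], [-0.0041, -0.8355, -0.5495, 0.7971], [0.0, 0.0, 0.0, 1.0]]
{'time': 0.1, 'qpos': array([ 1.13398386e+00,  3.42660514e-01,  1.52486870e+00,  1.19307434e-05,
        1.27539976e+00, -1.45989224e-01]), 'qvel': array([ 1.07916053e-03, -6.39011959e-04, -1.00497232e-03, -1.43719977e-03,
       -3.68154727e-05,  1.67133139e-04]), 'joint_efforts': array([ 1.78195431e-03, -4.32006419e+01, -2.44690865e+01,  7.19262566e-02,
        5.25972841e-02, -1.07804146e-05]), 'tool_pos': array([0.15046667, 0.50286836, 0.40412885]), 'tool_rot': array([-3.14027221e+00, -2.05683716e-04,  2.85076579e+00]), 'contact_force': array([ 0.26458072,  0.61674635, -0.44822677]), 'torque': array([-0.04468467, -0.07484677,  0.0025248 ]), 'grip_force': 0.0, 'opening': 0.09175646919714647}
```

View pics/top0.png

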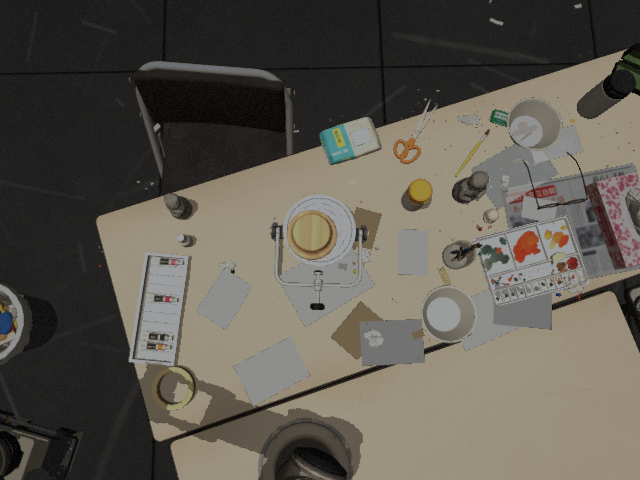

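View pics/side0.png

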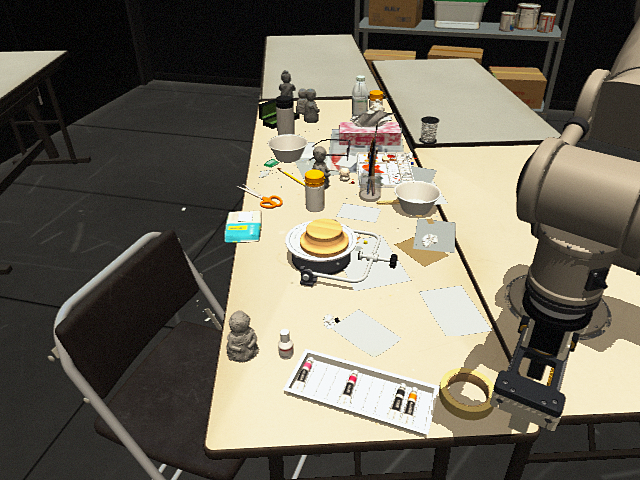

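The top view shows the wheel around (319,231), the plinth around (311,235) and shifted left/down, and the bail lying toward the robot with its knob at (317,306). The figure is at (178,206), the gloss bottle at (185,240) and the jar at (458,254). The side view shows the wheel at (321,243) and the knob at (392,261).

```bash
cat > h.py <<'E'
from cell import robot, optics, readout
import cv2,numpy as np
def cam(n): return optics.read_camera(n)
def ray(c,uv,z):
    uv=np.atleast_2d(uv).astype(float);P=c["pose"]
    d=np.c_[(uv[:,0]-c["cx"])/c["fx"],(uv[:,1]-c["cy"])/c["fy"],np.ones(len(uv))]@P[:3,:3].T
    o=P[:3,3];return o+d*((z-o[2])/d[:,2])[:,None]
def proj(c,X):
    P=c["pose"];q=(np.atleast_2d(X)-P[:3,3])@P[:3,:3]
    return np.c_[q[:,0]/q[:,2]*c["fx"]+c["cx"],q[:,1]/q[:,2]*c["fy"]+c["cy"]]
def circ(x,y,z,r,n=180):
    t=np.linspace(0,2*np.pi,n,endpoint=False);return np.c_[x+r*np.cos(t),y+r*np.sin(t),0*t+z]
def rectify(c,z,x0,x1,y0,y1,s=0.0005):
    """ortho view of plane z: rows = x descending, cols = y descending"""
    W,H=int((y1-y0)/s),int((x1-x0)/s)
    X=x1-np.arange(H)*s;Y=y1-np.arange(W)*s
    g=np.stack(np.meshgrid(X,Y,indexing="ij")+(np.full((H,W),z),),-1).reshape(-1,3)
    p=proj(c,g).astype(np.float32).reshape(H,W,2)
    return cv2.remap(c["image"],p[...,0],p[...,1],cv2.INTER_CUBIC)
E
python3 - <<'E'
from h import *
c=cam("top")
print(ray(c,[[319,231],[354,231],[284,231]],.062), ray(c,[[317,306],[277,231],[363,231]],.03),ray(c,[[311,235]],.11))
im=c["image"][180:320,250:390,::-1]
a=cv2.resize(im,None,fx=4,fy=4,interpolation=cv2.INTER_CUBIC)
cv2.imwrite("pics/topz.png",a)
s=cam("side")
cv2.imwrite("pics/sidez.png",cv2.resize(s["image"][200:300,270:410,::-1],None,fx=5,fy=5,interpolation=cv2.INTER_CUBIC))
E
```

```text
[[ 0.57274607 -0.04810716  0.062     ]
 [ 0.57057244 -0.135721    0.062     ]
 [ 0.57491482  0.03930979  0.062     ]] [[ 0.38780179 -0.03848722  0.03      ]
 [ 0.58108603  0.05903274  0.03      ]
 [ 0.57560746 -0.16179508  0.03      ]] [[ 0.55498853 -0.02784604  0.11      ]]
```

View pics/topz.png

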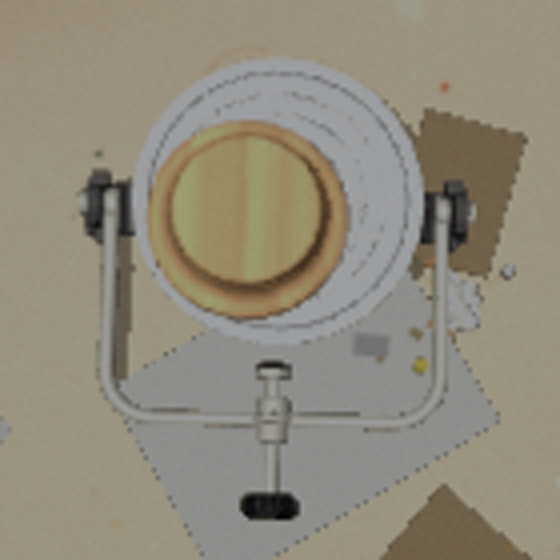

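View pics/sidez.png

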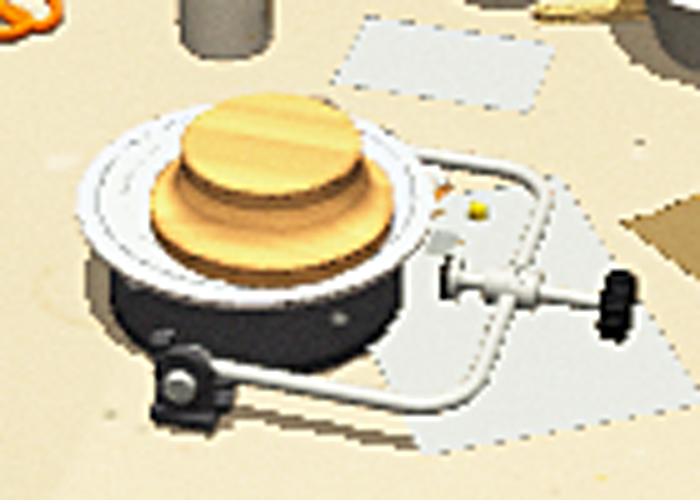

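```bash
cat > meas.py <<'E'
from h import *
from scipy.optimize import minimize
def edge(c,chan):
    im=c["image"].astype(np.float32)
    if chan=="s": g=im.max(2)-im.min(2)
    else: g=im.mean(2)
    g=cv2.GaussianBlur(g,(0,0),.7)
    return cv2.Sobel(g,cv2.CV_32F,1,0)/8,cv2.Sobel(g,cv2.CV_32F,0,1)/8
def score(c,G,x,y,z,r,sgn,lo=-1e9,hi=1e9):
    # mean clipped radial gradient (outside minus inside)*sgn
    p=proj(c,circ(x,y,z,r));q=proj(c,circ(x,y,z,r+.002));n=q-p;n/=np.linalg.norm(n,axis=1)[:,None]
    f=lambda a:cv2.remap(a,p[:,0].astype(np.float32),p[:,1].astype(np.float32),cv2.INTER_LINEAR).ravel()
    v=(f(G[0])*n[:,0]+f(G[1])*n[:,1])*sgn
    return np.clip(v,0,25).mean()
def fit(c,G,feats,x0):
    best=min(([-sum(score(c,G,x0[0]+a,x0[1]+b,*f) for f in feats),a,b] for a in np.arange(-.016,.0161,.002) for b in np.arange(-.016,.0161,.002)))
    r=minimize(lambda p:-sum(score(c,G,p[0],p[1],*f) for f in feats),[x0[0]+best[1],x0[1]+best[2]],method="Nelder-Mead",options=dict(initial_simplex=np.array([x0,x0,x0])+np.array(best[1:])+.001*np.array([[0,0],[1,0],[0,1]]),xatol=2e-5))
    return r.x,-r.fun
def plinth(c,x0): return fit(c,edge(c,"s"),[(.075,.062,-1)],x0)
def ptop(c,x0): return fit(c,edge(c,"g"),[(.110,.0455,-1)],x0)
def wheel(c,x0): return fit(c,edge(c,"g"),[(.062,.092,-1)],x0)
E
python3 - <<'E'
from meas import *
for n in("top","side"):
    c=cam(n)
    print(n,"wheel",wheel(c,[.573,-.048]),"pl",plinth(c,[.56,-.028]),"ptop",ptop(c,[.56,-.028]))
c=cam("top")
z=lambda u,v:[u/4+250-.375,v/4+180-.375]
for k,u,v,h in(("knob",270,506,.03),("padback",273,371,.03),("sleeve",272,420,.03),("barL",160,415,.03),("barR",385,424,.03),("hingeL",110,205,.03),("hingeR",442,212,.03)): print(k,ray(c,z(u,v),h))
s=cam("side"); y=lambda u,v:[u/5+270-.4,v/5+200-.4]
for k,u,v,h in(("knob",617,305,.03),("sleeve",515,287,.03),("hingeL",180,384,.03)): print("s",k,ray(s,y(u,v),h))
for k,u,v in(("jar",458,262),("fig",180,215)):print(k,ray(c,[u,v],.0))
E
```

```text
top wheel (array([ 0.57686671, -0.04716694]), np.float64(9.849448169816453)) pl (array([ 0.56285347, -0.02823272]), np.float64(20.613685613990786)) ptop (array([ 0.56362602, -0.02792972]), np.float64(11.500561114113122))
side wheel (array([ 0.57727326, -0.04796915]), np.float64(13.732208664012186)) pl (array([ 0.56084547, -0.01623121]), np.float64(17.458764031308895)) ptop (array([ 0.56271286, -0.02210487]), np.float64(9.848803330216136))
knob [[ 0.38748316 -0.03879206  0.03      ]]
padback [[ 0.47209272 -0.04293119  0.03      ]]
sleeve [[ 0.44116388 -0.04147426  0.03      ]]
barL [[0.44617995 0.02902622 0.03      ]]
barR [[ 0.43675522 -0.11269553  0.03      ]]
hingeL [[0.58140366 0.05870832 0.03      ]]
hingeR [[ 0.57155276 -0.15422075  0.03      ]]
s knob [[ 0.38740678 -0.03870789  0.03      ]]
s sleeve [[ 0.4397351  -0.04195465  0.03      ]]
s hingeL [[0.58381436 0.07371973 0.03      ]]
jar [[ 0.49239423 -0.41045677  0.        ]]
fig [[0.63558099 0.31563113 0.        ]]
```

Both cameras agree on the wheel at about (0.577, -0.0475), with ψ about -0.047. The bar is 0.136 from the axis and the knob centre 0.190, matching the given sizes. The plinth is at about (0.563, -0.028), so it is about 24 mm off-centre. I'll push along d = (0.59, -0.81) with the fingers closed.

Careful with the scale: shifts go in shares of 0.2 m and turns go in shares of 2 rad. That gives: -0.029 m / 0.2 = -0.145, -0.0206 m / 0.2 = -0.103.

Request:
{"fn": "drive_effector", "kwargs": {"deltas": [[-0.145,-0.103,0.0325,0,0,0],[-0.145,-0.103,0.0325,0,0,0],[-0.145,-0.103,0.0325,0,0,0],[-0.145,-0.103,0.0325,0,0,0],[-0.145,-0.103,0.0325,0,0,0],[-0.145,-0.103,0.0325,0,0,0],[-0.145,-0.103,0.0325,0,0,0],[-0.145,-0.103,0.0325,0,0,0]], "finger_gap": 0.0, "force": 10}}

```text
refused: deltas: the value is not of type 'object' (schema: type "object"). Nothing was moved.
```

Nothing moved. I misread the format; it is an object with one list for each field. Resending.

Request:
{"fn": "drive_effector", "kwargs": {"deltas": {"dx": [-0.145,-0.145,-0.145,-0.145,-0.145,-0.145,-0.145,-0.145],"dy": [-0.103,-0.103,-0.103,-0.103,-0.103,-0.103,-0.103,-0.103],"dz": [0.0325,0.0325,0.0325,0.0325,0.0325,0.0325,0.0325,0.0325],"wx": [0,0,0,0,0,0,0,0],"wy": [0,0,0,0,0,0,0,0],"wz": [0,0,0,0,0,0,0,0]}, "finger_gap": 0.0, "force": 10}}

```text
time: 1.07
tool_pos: [0.3262, 0.2771, 0.3527]
tool_rot: [3.141, 0.001, 2.851]
contact_force: [1.0, 0.1, -0.1]
opening: 0.0431
grip_force: 0.0
```

Request:
{"fn": "drive_effector", "kwargs": {"deltas": {"dx": [-0.145,-0.145,-0.145,-0.145,-0.145,-0.145,-0.145,-0.145],"dy": [-0.103,-0.103,-0.103,-0.103,-0.103,-0.103,-0.103,-0.103],"dz": [0.0325,0.0325,0.0325,0.0325,0.0325,0.0325,0.0325,0.0325],"wx": [0,0,0,0,0,0,0,0],"wy": [0,0,0,0,0,0,0,0],"wz": [0,0,0,0,0,0,0,0]}}}

```text
time: 1.73
tool_pos: [0.5014, 0.0525, 0.3005]
tool_rot: [3.141, 0.0, 2.85]
contact_force: [0.5, 0.9, -0.4]
opening: 0.0005
grip_force: 0.0
```

Request:
{"fn": "drive_effector", "kwargs": {"deltas": {"dx": [0,0,0,0,0,0,0,0],"dy": [0,0,0,0,0,0,0,0],"dz": [0,0,0,0,0,0,0,0],"wx": [0,0,0,0,0,0,0,0],"wy": [0,0,0,0,0,0,0,0],"wz": [0.055,0.055,0.055,0.055,0.055,0.05,0,0]}}}

```text
time: 2.4
tool_pos: [0.5006, 0.0542, 0.3008]
tool_rot: [3.141, 0.0, 2.204]
contact_force: [1.0, 0.3, 0.2]
opening: 0.0004
grip_force: 0.0
```

Converted, 0.018 m / 0.2 = 0.09, -0.01 m / 0.2 = -0.05.

Request:
{"fn": "drive_effector", "kwargs": {"deltas": {"dx": [0,0,0,0,-0.05,-0.05,0,0],"dy": [0.007,0,0,0,0,0,0,0],"dz": [0.09,0.09,0.06,0.03,0,0,0,0],"wx": [0,0,0,0,0,0,0,0],"wy": [0,0,0,0,0,0,0,0],"wz": [0,0,0,0,0,0,0,0]}}}

```text
time: 3.07
tool_pos: [0.5142, 0.038, 0.2475]
tool_rot: [3.14, 0.001, 2.2]
contact_force: [0.3, 0.1, -0.5]
opening: 0.0004
grip_force: 0.0
```

```bash
python3 - <<'E'
from meas import *
for n in("top","side"):
    c=cam(n)
    cv2.imwrite(f"pics/{n}1.png",cv2.resize(c["image"][160:310,240:410,::-1],None,fx=4,fy=4))
    print(plinth(c,[.563,-.028]),ptop(c,[.563,-.028]))
E
```

```text
(array([ 0.56286824, -0.02781757]), np.float64(9.798689959380058)) (array([ 0.56251626, -0.02608308]), np.float64(6.582421908166288))
(array([ 0.55967984, -0.01335492]), np.float64(9.227332978780511)) (array([ 0.54861107, -0.01538466]), np.float64(7.263020606451086))
```

View pics/side1.png

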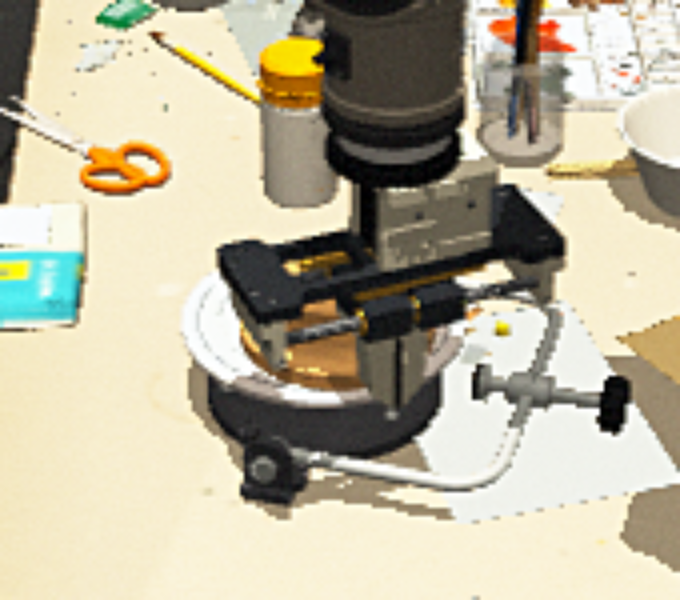

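The fingers stand upright just off the plinth's edge (tips at 392,415 in the crop) and clear of the bail. I'll push slowly now.

Converted, -0.003 m / 0.2 = -0.015, -0.002 m / 0.2 = -0.01.

Request:
{"fn": "drive_effector", "kwargs": {"deltas": {"dx": [-0.015,-0.015,-0.01,-0.01,-0.01],"dy": [0,0,0,0,0],"dz": [0,0,0,0,0],"wx": [0,0,0,0,0],"wy": [0,0,0,0,0],"wz": [0,0,0,0,0]}}}

```text
time: 3.58
tool_pos: [0.5204, 0.0292, 0.2467]
tool_rot: [-3.141, -0.001, 2.201]
contact_force: [-2.6, 4.3, 2.8]
opening: 0.0003
grip_force: 2.3
```

Request:
{"fn": "drive_effector", "kwargs": {"deltas": {"dx": [-0.01,-0.01,-0.01,-0.01],"dy": [0,0,0,0],"dz": [0,0,0,0],"wx": [0,0,0,0],"wy": [0,0,0,0],"wz": [0,0,0,0]}}}

```text
time: 3.92
tool_pos: [0.5252, 0.0227, 0.2467]
tool_rot: [-3.141, -0.001, 2.201]
contact_force: [-2.2, 3.8, 2.6]
opening: 0.0007
grip_force: 2.1
```

Request:
{"fn": "drive_effector", "kwargs": {"deltas": {"dx": [-0.01,-0.01,-0.01,-0.005,-0.005],"dy": [0,0,0,0,0],"dz": [0,0,0,0,0],"wx": [0,0,0,0,0],"wy": [0,0,0,0,0],"wz": [0,0,0,0,0]}}}

```text
time: 4.33
tool_pos: [0.53, 0.0161, 0.2467]
tool_rot: [3.142, -0.0, 2.201]
contact_force: [-2.5, 3.8, 3.0]
opening: 0.0006
grip_force: 2.2
```

Request:
{"fn": "drive_effector", "kwargs": {"deltas": {"dx": [0.1,0.175,0.175,0.175,0.15,0.1,0],"dy": [0,0,0,0,0,0,0],"dz": [0,-0.05,-0.05,-0.05,-0.05,0,0],"wx": [0,0,0,0,0,0,0],"wy": [0,0,0,0,0,0,0],"wz": [0,0,0,0,0,0,0]}}}

```text
time: 4.92
tool_pos: [0.4253, 0.1596, 0.2873]
tool_rot: [3.14, 0.001, 2.204]
contact_force: [0.3, 0.8, 0.2]
opening: 0.0005
grip_force: 0.0
```

```bash
python3 - <<'E'
from meas import *
for n in("top","side"):
    c=cam(n)
    print(wheel(c,[.577,-.048]),plinth(c,[.573,-.04]),ptop(c,[.573,-.04]))
c=cam("top")
a=cv2.resize(c["image"][180:300,250:390],None,fx=5,fy=5,interpolation=cv2.INTER_CUBIC)
cv2.imwrite("pics/top2.png",a[:,:,::-1])
E
```

```text
(array([ 0.57693186, -0.04732233]), np.float64(10.695070206835446)) (array([ 0.5726738 , -0.04245274]), np.float64(21.5553448467481)) (array([ 0.57358958, -0.04196033]), np.float64(12.060100532729823))
(array([ 0.5739387 , -0.04491067]), np.float64(9.096195197378071)) (array([ 0.57425737, -0.03885843]), np.float64(12.754032630957854)) (array([ 0.57414453, -0.03789844]), np.float64(9.498624053824255))
```

View pics/top2.png

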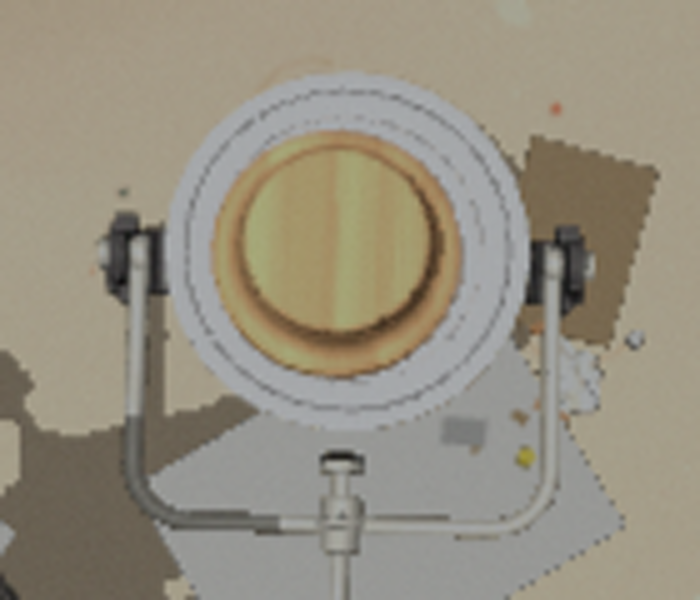

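After the first push the top view shows the plinth (337,253) still slightly left of and below the wheel centre (348,250). I'll refine the estimators with the engraved ring and a proper silhouette.

```bash
cat >> meas.py <<'E'
def samp(g,p): return cv2.remap(g,p[:,0].astype(np.float32),p[:,1].astype(np.float32),cv2.INTER_CUBIC).ravel()
def opt(f,x0,w=.004):
    b=max(((f([x0[0]+a,x0[1]+b]),x0[0]+a,x0[1]+b) for a in np.arange(-w,w+1e-6,.001) for b in np.arange(-w,w+1e-6,.001)))
    x=np.array(b[1:]);r=minimize(lambda p:-f(p),x,method="Nelder-Mead",options=dict(initial_simplex=x+.0007*np.array([[0,0],[1,0],[0,1]]),xatol=2e-5))
    return np.round(r.x,4),round(-r.fun,2)
def ringfit(c,x0,r=.082):
    g=cv2.GaussianBlur(c["image"].mean(2).astype(np.float32),(0,0),.6)
    def f(p):
        P=lambda q:samp(g,proj(c,circ(*p,.062,q)))
        return np.clip((P(r-.004)+P(r+.004))/2-P(r),-10,30).mean()
    return opt(f,x0)
def silfit(c,x0):
    im=c["image"].astype(np.float32);m=im.max(2);s=cv2.GaussianBlur((m-im.min(2))/(m+1)*100,(0,0),.6)
    def f(p):
        h=lambda k:cv2.convexHull(np.vstack([proj(c,circ(*p,z,r+k,120)) for z,r in((.064,.062),(.075,.062),(.110,.0455))]).astype(np.float32)).reshape(-1,2)
        def dens(q):
            q=np.vstack([q,q[:1]]);L=np.r_[0,np.cumsum(np.linalg.norm(np.diff(q,axis=0),axis=1))];t=np.linspace(0,L[-1],300)
            return np.c_[np.interp(t,L,q[:,0]),np.interp(t,L,q[:,1])]
        return np.clip(samp(s,dens(h(-.002)))-samp(s,dens(h(.002))),0,40).mean()
    return opt(f,x0)
E
cat > m.py <<'E'
from meas import *
for n in("top","side"):
    c=cam(n);w=ringfit(c,[.577,-.0475]);p=silfit(c,[.575,-.0455]) 
    print(n,"ring",w,"sil",p,"err mm",np.round((p[0]-w[0])*1000,1))
E
python3 m.py
```

```text
top ring (array([ 0.5772, -0.0484]), np.float64(14.2)) sil (array([ 0.5734, -0.0425]), np.float64(28.04)) err mm [-3.8  5.9]
side ring (array([ 0.5761, -0.0477]), np.float64(7.85)) sil (array([ 0.5726, -0.0409]), np.float64(20.15)) err mm [-3.5  6.8]
```

Converted, -0.0358 m / 0.2 = -0.179, -0.035 m / 0.2 = -0.175, 0.095 rad / 2 = 0.0475.

Request:
{"fn": "drive_effector", "kwargs": {"deltas": {"dx": [0,-0.175,-0.175,-0.175,-0.179,0,0],"dy": [0,0.04,0.04,0.037,0,0,0],"dz": [0,0,0.025,0.05,0.075,0.053,0],"wx": [0,0,0,0,0,0,0],"wy": [0,0,0,0,0,0,0],"wz": [0.0475,0,0,0,0,0,0]}}}

```text
time: 5.75
tool_pos: [0.5193, 0.0455, 0.2435]
tool_rot: [-3.138, -0.002, 2.101]
contact_force: [-1.5, 1.1, -0.4]
opening: 0.0009
grip_force: 0.0
```

Request:
{"fn": "drive_effector", "kwargs": {"deltas": {"dx": [-0.05,-0.05,-0.03,-0.015,0],"dy": [0,0,0,0,0],"dz": [0,0,0,0,0],"wx": [0,0,0,0,0],"wy": [0,0,0,0,0],"wz": [0,0,0,0,0]}}}

```text
time: 6.17
tool_pos: [0.534, 0.0231, 0.2468]
tool_rot: [3.14, 0.001, 2.106]
contact_force: [0.7, 0.4, -0.3]
opening: 0.0005
grip_force: 0.0
```

Converted, -0.002 m / 0.2 = -0.01, -0.0015 m / 0.2 = -0.0075.

Request:
{"fn": "drive_effector", "kwargs": {"deltas": {"dx": [-0.01,-0.01,-0.01,-0.0075,-0.0075,-0.005,0],"dy": [0,0,0,0,0,0,0],"dz": [0,0,0,0,0,0,0],"wx": [0,0,0,0,0,0,0],"wy": [0,0,0,0,0,0,0],"wz": [0,0,0,0,0,0,0]}}}

```text
time: 6.75
tool_pos: [0.5386, 0.015, 0.2462]
tool_rot: [3.141, -0.0, 2.106]
contact_force: [-2.2, 4.5, 4.1]
opening: 0.0006
grip_force: 2.4
```

Converted, -0.001 m / 0.2 = -0.005.

Request:
{"fn": "drive_effector", "kwargs": {"deltas": {"dx": [-0.005,0],"dy": [0,0],"dz": [0,0],"wx": [0,0],"wy": [0,0],"wz": [0,0]}}}

```text
time: 6.92
tool_pos: [0.5391, 0.0141, 0.2462]
tool_rot: [3.142, -0.0, 2.106]
contact_force: [-1.8, 4.6, 3.3]
opening: 0.0003
grip_force: 2.4
```

Request:
{"fn": "drive_effector", "kwargs": {"deltas": {"dx": [0.1,0.175,0.175,0.175,0.15,0.1,0],"dy": [0,0,0,0,0,0,0],"dz": [0,-0.05,-0.05,-0.05,-0.05,0,0],"wx": [0,0,0,0,0,0,0],"wy": [0,0,0,0,0,0,0],"wz": [0,0,0,0,0,0,0]}}}

```text
time: 7.5
tool_pos: [0.4485, 0.1667, 0.2866]
tool_rot: [3.14, 0.001, 2.109]
contact_force: [-0.9, -1.3, 0.3]
opening: 0.0005
grip_force: 0.0
```

```bash
sed -i 's/\.575,-\.0455/.577,-.0475/' m.py; python3 m.py
```

```text
top ring (array([ 0.5773, -0.0484]), np.float64(14.2)) sil (array([ 0.5767, -0.0483]), np.float64(27.97)) err mm [-0.6  0.1]
side ring (array([ 0.5764, -0.0483]), np.float64(6.41)) sil (array([ 0.5759, -0.0461]), np.float64(15.86)) err mm [-0.5  2.2]
```

```bash
python3 - <<'E'
from meas import *
t=cam("top");s=cam("side")
a=[rectify(c,.062,.477,.677,-.148,.052) for c in(t,s)]
cv2.imwrite("pics/rect.png",np.hstack(a)[:,:,::-1])
for c in(t,s): print([ringfit(c,[.577,-.048],r) for r in(.068,.082)],wheel(c,[.577,-.048]),ptop(c,[.577,-.0475]),plinth(c,[.577,-.0475]))
E
```

```text
[(array([ 0.5739, -0.0432]), np.float64(1.81)), (array([ 0.5772, -0.0485]), np.float64(13.81))] (array([ 0.57709206, -0.04740435]), np.float64(10.850738499765807)) (array([ 0.57691509, -0.04772003]), np.float64(11.879638287737796)) (array([ 0.57612484, -0.04808766]), np.float64(21.666205626361318))
[(array([ 0.5758, -0.0469]), np.float64(2.64)), (array([ 0.5764, -0.0489]), np.float64(6.5))] (array([ 0.57608048, -0.04851756]), np.float64(9.099165007579082)) (array([ 0.57273594, -0.04690469]), np.float64(12.676854182395255)) (array([ 0.57801408, -0.04449972]), np.float64(13.21369440000343))
```

View pics/rect.png

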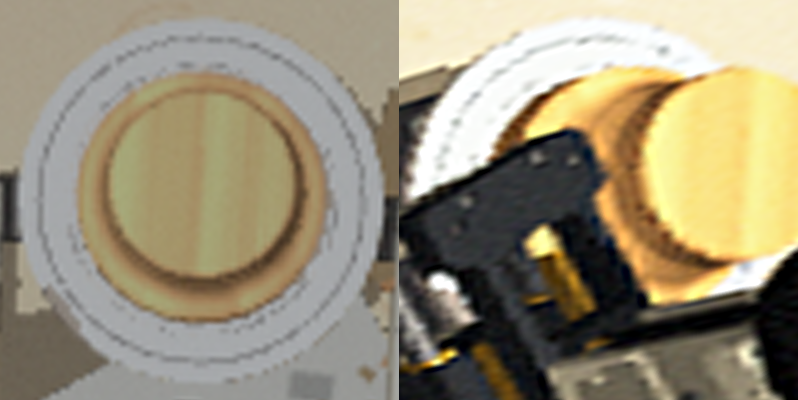

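The arm hides part of the side view. In the rectified top view the plinth spans columns 78–328 and the ring columns 38–368, so both are centred at 203. Allowing for parallax, the rows agree too, so the plinth is centred to about 0.5 mm. Next is the bail.

Converted, -0.005 m / 0.2 = -0.025, 0.117 rad / 2 = 0.0585.

Request:
{"fn": "drive_effector", "kwargs": {"deltas": {"dx": [0,0,0,0,0,0,0],"dy": [0,0,0,0,0,0,0],"dz": [-0.025,0,0,0,0,0,0],"wx": [0,0,0,0,0,0,0],"wy": [0,0,0,0,0,0,0],"wz": [0.0585,0.0585,0.0585,0.0585,0.0585,0,0]}, "finger_gap": 0.03, "force": 20}}

```text
time: 8.28
tool_pos: [0.4505, 0.1636, 0.2908]
tool_rot: [-3.141, 0.0, 1.523]
contact_force: [0.4, -1.5, 0.6]
opening: 0.0298
grip_force: 0.0
```

Request:
{"fn": "drive_effector", "kwargs": {"deltas": {"dx": [-0.15,-0.15,-0.15,-0.15,-0.15,0,0,0],"dy": [-0.05,-0.05,-0.05,-0.05,-0.05,0,0,0],"dz": [0,0,0,0,0,0,0,0],"wx": [0,0,0,0,0,-0.05,-0.05,0],"wy": [0,0,0,0,0,0,0,0],"wz": [0,0,0,0,0,0,0,0]}}}

```text
time: 8.95
tool_pos: [0.3919, 0.0163, 0.2912]
tool_rot: [2.938, 0.001, 1.522]
contact_force: [-0.6, -0.9, -0.8]
opening: 0.0299
grip_force: 0.0
```

```bash
cat > rel.py <<'E'
import sys
from h import *
from scipy.spatial.transform import Rotation as R
s=readout.observe();M=R.from_euler("xyz",s["tool_rot"]).as_matrix()
t=np.array(eval(sys.argv[1]))
print(s["tool_pos"].round(4),s["tool_rot"].round(3),"tool delta",np.round((t-s["tool_pos"])@M,4),"z",M[:,2].round(3),"x",M[:,0].round(3))
E
python3 rel.py '[.4110,.0178,.1917]'; python3 m.py
```

```text
[0.3919 0.0163 0.2912] [2.938e+00 1.000e-03 1.522e+00] tool delta [ 0.0025 -0.0016  0.1013] z [ 0.202 -0.011 -0.979] x [ 0.049  0.999 -0.001]
top ring (array([ 0.5769, -0.0483]), np.float64(13.07)) sil (array([ 0.5767, -0.0483]), np.float64(28.15)) err mm [-0.2  0. ]
side ring (array([ 0.5769, -0.0483]), np.float64(12.52)) sil (array([ 0.5771, -0.0477]), np.float64(27.5)) err mm [0.2 0.6]
```

Both cameras now put the plinth within 0.6 mm of centre. I'll descend onto the bar.

Converted, 0.03 m / 0.2 = 0.15, 0.025 m / 0.2 = 0.125.

Request:
{"fn": "drive_effector", "kwargs": {"deltas": {"dx": [0.0125,0,0,0,0,0,0],"dy": [-0.008,0,0,0,0,0,0],"dz": [0.1,0.15,0.125,0.075,0.0565,0,0],"wx": [0,0,0,0,0,0,0],"wy": [0,0,0,0,0,0,0],"wz": [0,0,0,0,0,0,0]}}}

```text
time: 9.63
tool_pos: [0.4114, 0.0191, 0.191]
tool_rot: [2.945, -0.0, 1.523]
contact_force: [-0.1, 0.3, 0.4]
opening: 0.0299
grip_force: 0.0
```

```bash
python3 rel.py '[.4110,.0178,.1917]'
```

```text
[0.4114 0.0191 0.191 ] [ 2.945 -0.     1.523] tool delta [-0.0013 -0.0002 -0.0008] z [ 0.195 -0.009 -0.981] x [0.048 0.999 0.   ]
```

Request:
{"fn": "drive_effector", "kwargs": {"deltas": {"dx": [0,0,0,0,0],"dy": [0,0,0,0,0],"dz": [0,0,0,0,0],"wx": [0,0,0,0,0],"wy": [0,0,0,0,0],"wz": [0,0,0,0,0]}, "finger_gap": 0.0, "force": 20}}

```text
time: 10.05
tool_pos: [0.4113, 0.0188, 0.1921]
tool_rot: [2.94, 0.0, 1.521]
contact_force: [-0.4, 0.9, 4.5]
opening: 0.0091
grip_force: 20.0
```

```bash
python3 - <<'E'
import numpy as np
t=np.linspace(0,1.571,25);a=.136*(1-np.cos(t));b=.136*np.sin(t);k=.2
d=np.round(np.diff(np.c_[a*np.cos(k)+b*np.sin(k),a*np.sin(k)-b*np.cos(k)],axis=0),4);print(d.tolist(),d.sum(0))
E
```

```text
[[0.0021, -0.0087], [0.0026, -0.0085], [0.0032, -0.0083], [0.0037, -0.0081], [0.0042, -0.0078], [0.0047, -0.0075], [0.0052, -0.0072], [0.0057, -0.0069], [0.0061, -0.0065], [0.0065, -0.0061], [0.0069, -0.0056], [0.0073, -0.0052], [0.0076, -0.0047], [0.0079, -0.0042], [0.0081, -0.0036], [0.0083, -0.0031], [0.0085, -0.0026], [0.0087, -0.002], [0.0088, -0.0014], [0.0089, -0.0008], [0.0089, -0.0003], [0.0089, 0.0003], [0.0089, 0.0009], [0.0088, 0.0015]] [ 0.1605 -0.1064]
```

Converted, -0.0087 m / 0.2 = -0.0435, -0.0085 m / 0.2 = -0.0425.

Request:
{"fn": "drive_effector", "kwargs": {"deltas": {"dx": [0,0,0,0,0,0,0,0],"dy": [0.0105,0.013,0.016,0.0185,0.021,0.0235,0.026,0.0285],"dz": [-0.0435,-0.0425,-0.0415,-0.0405,-0.039,-0.0375,-0.036,-0.0345],"wx": [0,0,0,0,0,0,0,0],"wy": [0,0,0,0,0,0,0,0],"wz": [0,0,0,0,0,0,0,0]}}}

```text
time: 10.72
tool_pos: [0.4282, 0.018, 0.2592]
tool_rot: [2.946, -0.0, 1.521]
contact_force: [-2.1, -0.7, -2.3]
opening: 0.0091
grip_force: 20.0
```

```bash
python3 rel.py '[.4113,.0188,.1921]+.136*np.array([.134,-.0063,.5])'
```

```text
[0.4282 0.018  0.2592] [ 2.946 -0.     1.521] tool delta [ 0.      0.0014 -0.0006] z [ 0.194 -0.01  -0.981] x [0.05  0.999 0.   ]
```

Converted, 0.0083 m / 0.2 = 0.0415, 0.0081 m / 0.2 = 0.0405.

Request:
{"fn": "drive_effector", "kwargs": {"deltas": {"dx": [0,0,0,0,0,0,0,0],"dy": [0.0305,0.0325,0.0345,0.0365,0.038,0.0395,0.0405,0.0415],"dz": [-0.0325,-0.0305,-0.028,-0.026,-0.0235,-0.021,-0.018,-0.0155],"wx": [0,0,0,0,0,0,0,0],"wy": [0,0,0,0,0,0,0,0],"wz": [0,0,0,0,0,0,0,0]}}}

```text
time: 11.38
tool_pos: [0.477, 0.0155, 0.3099]
tool_rot: [2.948, 0.0, 1.521]
contact_force: [-12.2, -0.7, 13.8]
opening: 0.0088
grip_force: 20.0
```

Request:
{"fn": "drive_effector", "kwargs": {"deltas": {"dx": [0,0,0,0,0,0],"dy": [0.0425,0.0435,0.044,0.0445,0.0445,0.0445],"dz": [-0.013,-0.01,-0.007,-0.004,-0.0015,0.0015],"wx": [0,0,0,0,0,0],"wy": [0,0,0,0,0,0],"wz": [0,0,0,0,0,0]}}}

```text
time: 11.88
tool_pos: [0.529, 0.0129, 0.327]
tool_rot: [2.943, 0.0, 1.521]
contact_force: [-2.2, -0.9, 2.5]
opening: 0.0092
grip_force: 20.0
```

```bash
python3 rel.py '[.4113,.0188,.1921]+.136*np.array([.999,-.047,1])'
```

```text
[0.529  0.0129 0.327 ] [2.943 0.    1.521] tool delta [0.0005 0.018  0.0025] z [ 0.197 -0.01  -0.98 ] x [ 0.05   0.999 -0.   ]
```

Converted, 0.007 m / 0.2 = 0.035, 0.006 m / 0.2 = 0.03.

Request:
{"fn": "drive_effector", "kwargs": {"deltas": {"dx": [0,0,0,0,0],"dy": [0.035,0.03,0.015,0.01,0],"dz": [0.005,0.005,0.0025,0,0],"wx": [0,0,0,0,0],"wy": [0,0,0,0,0],"wz": [0,0,0,0,0]}}}

```text
time: 12.3
tool_pos: [0.5476, 0.0119, 0.3275]
tool_rot: [2.942, 0.0, 1.521]
contact_force: [-0.7, -0.6, 2.2]
opening: 0.0096
grip_force: 20.0
```

Request:
{"fn": "drive_effector", "kwargs": {"deltas": {"dx": [0,0,0],"dy": [0.0075,0.005,0],"dz": [0,0,0],"wx": [0,0,0],"wy": [0,0,0],"wz": [0,0,0]}}}

```text
time: 12.55
tool_pos: [0.5485, 0.0119, 0.3277]
tool_rot: [2.947, 0.0, 1.521]
contact_force: [-8.5, -1.9, 5.4]
opening: 0.0091
grip_force: 20.0
```

```bash
python3 rel.py '[.4113,.0188,.1921]+.136*np.array([.999,-.047,1])'; python3 m.py
```

```text
[0.5485 0.0119 0.3277] [2.947 0.    1.521] tool delta [ 0.0005 -0.0013 -0.0007] z [ 0.193 -0.01  -0.981] x [ 0.05   0.999 -0.   ]
top ring (array([ 0.5774, -0.0471]), np.float64(8.27)) sil (array([ 0.5767, -0.0474]), np.float64(11.9)) err mm [-0.7 -0.3]
side ring (array([ 0.5772, -0.0487]), np.float64(14.72)) sil (array([ 0.5775, -0.0474]), np.float64(24.15)) err mm [0.3 1.3]
```

Converted, -0.001 m / 0.2 = -0.005.

Request:
{"fn": "drive_effector", "kwargs": {"deltas": {"dx": [0,0,0,0],"dy": [-0.005,0,0,0],"dz": [0,0,0,0],"wx": [0,0,0,0],"wy": [0,0,0,0],"wz": [0,0,0,0]}, "finger_gap": 0.03}}

```text
time: 12.98
tool_pos: [0.5491, 0.012, 0.3279]
tool_rot: [2.941, -0.0, 1.521]
contact_force: [-0.1, -0.2, -0.5]
opening: 0.0289
grip_force: 0.0
```

Request:
{"fn": "drive_effector", "kwargs": {"deltas": {"dx": [0,0,0,0,0,0],"dy": [0,0,0,0,0,0],"dz": [-0.1,-0.15,-0.15,-0.15,-0.15,0],"wx": [0,0,0,0,0,0],"wy": [0,0,0,0,0,0],"wz": [0,0,0,0,0,0]}}}

```text
time: 13.48
tool_pos: [0.5211, 0.0135, 0.4715]
tool_rot: [2.93, 0.001, 1.521]
contact_force: [0.2, 0.5, 0.4]
opening: 0.03
grip_force: 0.0
```

Request:
{"fn": "drive_effector", "kwargs": {"deltas": {"dx": [0,0,0,0,0,0],"dy": [-0.175,-0.175,-0.15,0,0,0],"dz": [0,0,0,0,0,0],"wx": [0.05,0.05,0,0,0,0],"wy": [0,0,0,0,0,0],"wz": [0,0,0,0,0,0]}, "finger_gap": 0.0, "force": 10}}

```text
time: 13.98
tool_pos: [0.4228, 0.0182, 0.455]
tool_rot: [3.14, 0.0, 1.521]
contact_force: [0.1, 0.3, 0.9]
opening: 0.0007
grip_force: 0.0
```

```bash
python3 m.py; python3 rel.py '[.577,-.048,.42]'
python3 - <<'E'
from h import *
out=[]
for n in("top","side"):
    c=cam(n);im=c["image"]
    u,v=proj(c,[.577,-.048,.12])[0].astype(int);out.append(cv2.resize(im[v-75:v+75,u-50:u+50],(400,600),interpolation=cv2.INTER_CUBIC))
    print(n,u,v,proj(c,[.577,-.048,.228]),proj(c,[[.577,-.048,.166]]))
cv2.imwrite("pics/up.png",np.hstack(out)[:,:,::-1])
E
```

```text
top ring (array([ 0.5764, -0.0477]), np.float64(9.74)) sil (array([ 0.5765, -0.0481]), np.float64(18.23)) err mm [ 0.1 -0.4]
side ring (array([ 0.577 , -0.0485]), np.float64(12.46)) sil (array([ 0.5772, -0.0476]), np.float64(24.83)) err mm [0.2 0.9]
[0.4231 0.0181 0.4547] [ 3.141 -0.     1.521] tool delta [-0.0584  0.157   0.0348] z [ 0.001  0.    -1.   ] x [0.05  0.999 0.   ]
top 319 224 [[319.85651879 215.65548546]] [[319.47072938 221.23506936]]
side 320 219 [[319.93467992 180.68291529]] [[320.21077994 203.15955291]]
```

View pics/up.png

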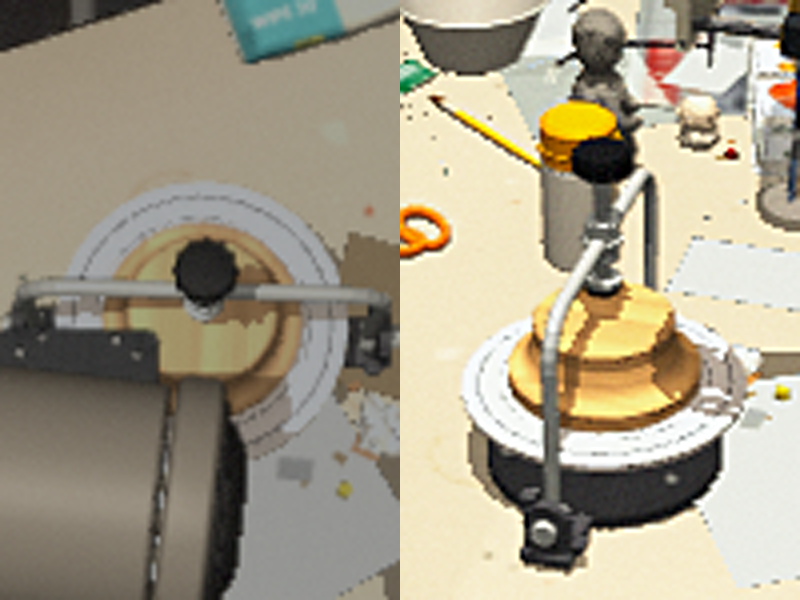

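The bail is upright: the knob is at (206,270) in the top crop, within 1 px of the prediction, and the plinth is still centred. Next I move over the knob and press.

Converted, 0.0314 m / 0.2 = 0.157, 0.02 m / 0.2 = 0.1.

Request:
{"fn": "drive_effector", "kwargs": {"deltas": {"dx": [-0.0585,-0.0585,-0.0585,-0.0585,-0.0585,0,0,0],"dy": [0.157,0.157,0.157,0.157,0.157,0,0,0],"dz": [0,0,0,0,0,0.1,0.075,0],"wx": [0,0,0,0,0,0,0,0],"wy": [0,0,0,0,0,0,0,0],"wz": [0,0,0,0,0,0,0,0]}}}

```text
time: 14.85
tool_pos: [0.5765, -0.0484, 0.4155]
tool_rot: [-3.135, -0.001, 1.52]
contact_force: [0.1, 0.5, 0.2]
opening: 0.0
grip_force: 0.0
```

```bash
python3 rel.py '[.577,-.048,.409]'
```

```text
[ 0.5765 -0.0484  0.4155] [-3.135e+00 -1.000e-03  1.520e+00] tool delta [0.0004 0.0005 0.0065] z [-0.007  0.002 -1.   ] x [0.05  0.999 0.001]
```

Careful with the scale: shifts go in shares of 0.2 m and turns go in shares of 2 rad. That gives: 0.004 m / 0.2 = 0.02, 0.003 m / 0.2 = 0.015.

Request:
{"fn": "drive_effector", "kwargs": {"deltas": {"dx": [0,0,0,0,0,0],"dy": [0,0,0,0,0,0],"dz": [0,0.02,0.02,0.015,0.015,0.015],"wx": [0,0,0,0,0,0],"wy": [0,0,0,0,0,0],"wz": [0,0,0,0,0,0]}}}

```text
time: 15.35
tool_pos: [0.5759, -0.0479, 0.4032]
tool_rot: [3.14, 0.0, 1.521]
contact_force: [-0.9, 1.0, 3.3]
opening: 0.0004
grip_force: 1.8
```

Request:
{"fn": "drive_effector", "kwargs": {"deltas": {"dx": [0,0,0,0,0],"dy": [0,0,0,0,0],"dz": [0.015,0.015,0.015,0.01,0],"wx": [0,0,0,0,0],"wy": [0,0,0,0,0],"wz": [0,0,0,0,0]}}}

```text
time: 15.77
tool_pos: [0.5761, -0.048, 0.3912]
tool_rot: [-3.141, -0.0, 1.521]
contact_force: [0.0, 0.3, -0.3]
opening: 0.0004
grip_force: 0.0
```

```bash
python3 rel.py '[.577,-.048,.386]'
```

```text
[ 0.5761 -0.048   0.3912] [-3.141 -0.     1.521] tool delta [0.     0.0009 0.0052] z [-0.  0. -1.] x [0.05  0.999 0.   ]
```

Converted, 0.002 m / 0.2 = 0.01, 0.0015 m / 0.2 = 0.0075.

Request:
{"fn": "drive_effector", "kwargs": {"deltas": {"dx": [0,0,0],"dy": [0,0,0],"dz": [0.01,0.0075,0.005],"wx": [0,0,0],"wy": [0,0,0],"wz": [0,0,0]}}}

```text
time: 16.02
tool_pos: [0.576, -0.048, 0.3871]
tool_rot: [3.141, -0.0, 1.521]
contact_force: [-0.9, 0.3, 3.7]
opening: 0.0006
grip_force: 1.7
```

Request:
{"fn": "drive_effector", "kwargs": {"deltas": {"dx": [0,0],"dy": [0,0],"dz": [0.005,0.005],"wx": [0,0],"wy": [0,0],"wz": [0,0]}}}

```text
time: 16.18
tool_pos: [0.576, -0.048, 0.3862]
tool_rot: [3.141, 0.0, 1.521]
contact_force: [-4.5, 0.1, 14.9]
opening: 0.0004
grip_force: 7.5
```

Request:
{"fn": "drive_effector", "kwargs": {"deltas": {"dx": [0,0],"dy": [0,0],"dz": [0.005,0],"wx": [0,0],"wy": [0,0],"wz": [0,0]}}}

```text
time: 16.35
tool_pos: [0.5758, -0.048, 0.3862]
tool_rot: [3.14, 0.0, 1.521]
contact_force: [-5.9, 0.8, 13.7]
opening: 0.0007
grip_force: 7.1
```

The pad has seated: motion stalled at plunger ≈ 0.020 with 14 N. I'll back off and check.

Converted, -0.035 m / 0.2 = -0.175, -0.02 m / 0.2 = -0.1.

Request:
{"fn": "drive_effector", "kwargs": {"deltas": {"dx": [0,0,0,0,0,0,0,0],"dy": [0,0,0,0,-0.15,-0.175,-0.175,-0.175],"dz": [-0.025,-0.1,-0.15,-0.15,-0.05,0,0,0],"wx": [0,0,0,0,0,0,0,0],"wy": [0,0,0,0,0,0,0,0],"wz": [0,0,0,0,0,0,0,0]}}}

```text
time: 17.02
tool_pos: [0.4397, -0.0412, 0.4786]
tool_rot: [-3.141, -0.0, 1.521]
contact_force: [0.4, 0.9, 0.5]
opening: 0.0007
grip_force: 0.0
```

Request:
{"fn": "drive_effector", "kwargs": {"deltas": {"dx": [0,0.175,0.175,0.175,0.175,0,0],"dy": [-0.175,-0.05,0,0,0,0,0],"dz": [0,0,0,0,0,0,0],"wx": [0,0,0,0,0,0,0],"wy": [0,0,0,0,0,0,0],"wz": [0,0,0,0,0,0,0]}}}

```text
time: 17.6
tool_pos: [0.403, 0.1021, 0.4788]
tool_rot: [-3.141, 0.0, 1.525]
contact_force: [0.8, -0.8, -0.6]
opening: 0.0002
grip_force: 0.0
```

```bash
python3 m.py
python3 - <<'E'
from h import *
out=[]
for n in("top","side"):
    c=cam(n);im=c["image"]
    u,v=proj(c,[.577,-.048,.12])[0].astype(int);out.append(cv2.resize(im[v-75:v+75,u-50:u+50],(400,600),interpolation=cv2.INTER_CUBIC))
    print(n,(proj(c,[.577,-.048,.208])-[u-50,v-75])*4)
cv2.imwrite("pics/end.png",np.hstack(out)[:,:,::-1])
E
```

```text
top ring (array([ 0.5771, -0.0484]), np.float64(13.6)) sil (array([ 0.5767, -0.0483]), np.float64(26.07)) err mm [-0.4  0.1]
side ring (array([ 0.577 , -0.0483]), np.float64(12.6)) sil (array([ 0.5772, -0.0478]), np.float64(25.46)) err mm [0.2 0.5]
top [[202.90893165 274.10126981]]
side [[200.10165589 176.27742379]]
```

View pics/end.png

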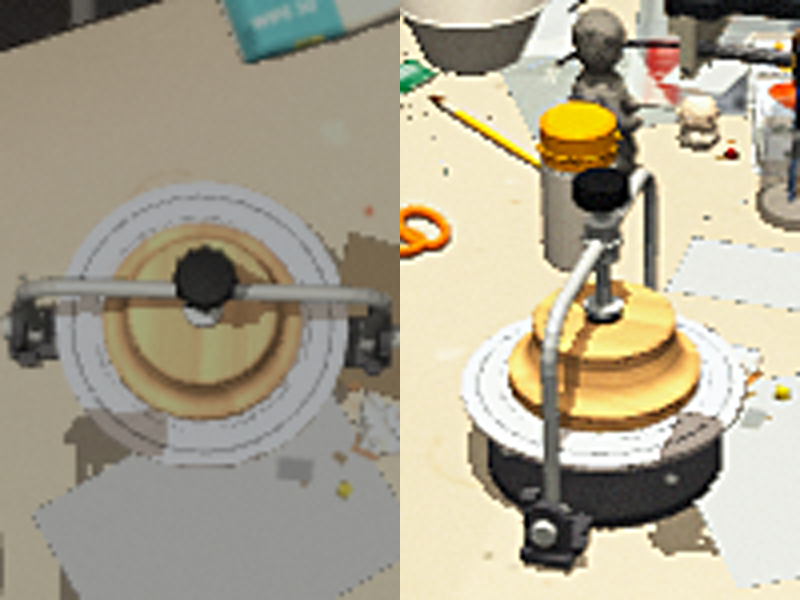

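The pad rests on the plinth (600,312 in the side crop), the knob is down at (600,185), the bail is upright and the plinth is centred within 0.5 mm. The arm is clear of everything, so I'm handing in.

```bash
python3 -c "
from cell import robot, optics, readout
print(robot.hand_in())"
```

```text
the job is handed in; nothing more can be done
None
```

The job is handed in: the plinth is centred to about 0.5 mm by both cameras, the bail stands upright against its stop, the pad is pressed onto the plinth, and the things round the wheel were left alone; the robot clock read about 18 s of the 58 s allowed, and no verdict came back.

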